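# Put the jammed carton feeder back in service

## Robot

A 7-joint arm with a two-finger parallel gripper is mounted at the origin on the work surface. World frame = base frame: x ahead of the robot, y to its left, z up, the work surface at z = 0. Lengths are in m, angles in rad, forces in N, time in s.
With the tool pointing down it reaches from about 0.4 to 0.875 m from the base axis. Payload 6.5 kg.
Tool frame: the origin (TCP) lies on the centre line of the jaws, within the pads' length; the fingertips stand env.tips_ahead ahead of it and the grasp point (between the pads) lies 11 mm behind it (env.tips_ahead is the distance from the TCP to the fingertips, in m); z points along the fingers, y is the line along which they close (so a half turn about z gives the same grasp; the last joint's range is limited). The gripper opens to 85 mm and grips with 20 to 120 N. Pads are 22 mm wide; open, the fingers measure 114 mm over their backs; the gripper's body (76 mm by 85 mm) begins 54 mm behind the grasp point. The pads swing forward as they close: fully open they stand 13 mm farther back than shut.
Start: joints at [-1.405, 0.536, -0.004, 1.538, 0.003, 1.067, -0.071], TCP at [0.149, 0.633, 0.239] pointing down, gripper open.
Joint ranges: [-2.7, 2.7], [-0.37, 2.16], [-1.27, 1.26], [0.24, 2.4], [-1.31, 4.45], [0.19, 1.91], [-2.76, 2.76]. Speed limits (rad/s): [2.39, 2.39, 3.14, 3.14, 3.14, 3.14, 3.14].

## Interface

Orientations are given as a 3x3 rotation matrix whose columns are the frame's x, y, z axes.
In Python, from rig import env, command_gripper, solver, viewer, close_job, nets, status gives the robot as it stands. Calls block until the motion is done:
- env.movep(position, orientation): joint-space move of the TCP to a pose.
- env.servo_line(position, frame=None, speed=0.15, contact_N=None): straight line of the TCP; frame=None keeps the orientation; speed is the mean speed in m/s. With contact_N (N) it stops when the force on the tool has changed by that much, and returns True; else False.
- env.set_joints(angles): joint-space move.
- command_gripper(opening): finger opening in m; the grip force is fixed at half the most; returns when the fingers have stopped.
- env.wait(seconds).
- solver.solve_ik(position, orientation): joint angles nearest the present ones, or None.
- viewer.read_camera(name): name is "scene" or "top" or "wrist"; returns a dict with "image" (420x560x3 uint8, blue, green, red), "fx", "fy", "cx", "cy" (pixels), "D" ([k1, k2, p1, p2, k3] as OpenCV has them; the pictures are not rectified), "extrinsics" (4x4, takes a point from camera to world coordinates). Camera axes: x right, y down, z forward; pixel columns grow to the right and rows downward; lengths in m; the calibration is good to about 2 mm. A picture is of the moment at which its call begins. There is no depth.
A pose or a line that the arm cannot do raises env.Unreachable and nothing moves.
- close_job(): hands the job in; it is judged then, once.
Trained networks look in a picture, given as the dict that the camera call returned (one of the last four; its "shot" number tells which), for a name from the list of things; names that differ only in an ending like _2 or _b are one class to them, and where a whole thing is asked for, a point or a joint stands for the part that bears it (a point fixed in the world has none). Each returns a list of dicts, best first, with "confidence" (0 to 1); they miss things now and then, are a little off and sometimes report something else, mostly with a low value. They report only what shows in the picture. A call takes as long as a camera call.
- nets.recognise(picture, query): "rect" ([left, top, right, bottom] in pixels, round what is visible of it).
Readings, each from a call of its own:
- status.current_time_s(): time.
- status.current_joint_pos(): joint angles.
- status.current_joint_vel(): joint speeds.
- status.current_tau(): joint torques, N m.
- status.current_eef_pos(): TCP position.
- status.current_tcp_rot(): TCP orientation.
- status.current_wrist_force(): force on the tool from outside, world axes, zero at the start.
- status.current_ft_torque(): the same for the moment, N m.
- status.current_finger_gap(): finger opening in m.
- status.current_grasp_force(): force on a finger pad.
Only numpy, scipy, OpenCV 4.12 (cv2) and the standard library are available. Lean on these libraries where they do the work, as an engineer would, in place of code of your own. Each camera call takes 0.05 s, during which the arm holds its last target. There are 200 camera calls.

## Task

The carton feeder has jammed and tripped. First push the orange cutout lever fully off; then, with it off, move every filter carton from the rollers into the blue tote, side by side on its bottom, and on both spindles turn the red collar until its set screw squarely faces the yellow-marked flat of the shaft and only then press the screw's cross lever down tight to its stop. When all that is done, throw the cutout lever fully on, and leave the other things on the bench alone.

Things in the scene. Friction and masses are not known exactly. Their poses are not given: they have to be found in the camera images.
- spindle_a: Upright drive spindle: fixed grey round gear unit 90 mm across, 55 mm tall, with a 24 mm steel D-shaft standing up from its middle to 128 mm above the bench. Origin on the shaft axis at bench level, z up; its x axis points square out of the shaft's flat (yellow paint mark on it, showing above the collar).
- collar_a: Red collar on spindle_a's shaft: 52 mm diameter, 22 mm tall, 85 to 107 mm above the bench, origin on the axis at mid height. Its x axis is where its set screw faces (white mark on top over the screw). Turns stiffly by hand (0.12 N m) up to 2.9 rad either way from the flat, stays where left.
- screw_a (a point): Brass set-screw head of collar_a: the point on the screw's axis 46 mm out from the shaft axis, 96 mm above the bench. The direction from shaft axis to this point is where the screw faces. The head, 16 mm across, ends 54 mm from the shaft axis; it carries the cross lever.
- clamp_a (a joint): Turn of collar_a's set screw, rad: 0 slack, 0.95 tight (hard stop). Worked by its cross lever, an 8 mm bar with a 14 mm black end ball, 52 mm long, crossing the screw axis 46 mm from the shaft axis and pointing, seen from above, a quarter turn counter-clockwise of the screw. Slack it rises 0.70 rad above level; pressed straight down it ends 0.25 rad below level, tight. Friction 0.08 N m, stays where left.
- spindle_b: Upright drive spindle: fixed grey round gear unit 90 mm across, 55 mm tall, with a 24 mm steel D-shaft standing up from its middle to 128 mm above the bench. Origin on the shaft axis at bench level, z up; its x axis points square out of the shaft's flat (yellow paint mark on it, showing above the collar).
- collar_b: Red collar on spindle_b's shaft: 52 mm diameter, 22 mm tall, 85 to 107 mm above the bench, origin on the axis at mid height. Its x axis is where its set screw faces (white mark on top over the screw). Turns stiffly by hand (0.12 N m) up to 2.9 rad either way from the flat, stays where left.
- screw_b (a point): Brass set-screw head of collar_b: the point on the screw's axis 46 mm out from the shaft axis, 96 mm above the bench. The direction from shaft axis to this point is where the screw faces. The head, 16 mm across, ends 54 mm from the shaft axis; it carries the cross lever.
- clamp_b (a joint): Turn of collar_b's set screw, rad: 0 slack, 0.95 tight (hard stop). Worked by its cross lever, an 8 mm bar with a 14 mm black end ball, 52 mm long, crossing the screw axis 46 mm from the shaft axis and pointing, seen from above, a quarter turn counter-clockwise of the screw. Slack it rises 0.70 rad above level; pressed straight down it ends 0.25 rad below level, tight. Friction 0.08 N m, stays where left.
- cutout: Overload cutout of the conveyor drive: grey box 90 x 70 x 60 mm tall fixed to the bench with a lever out of its top. Origin at the centre of its underside, z up; x runs from its off side (red strip, towards the robot) to its on side (green strip).
- trip (a joint): Cutout lever: a bar pivoted 55 mm above the bench over the cutout's origin, swinging along the cutout's x axis: 0 = fully off (leans 0.6 rad to the red side), 0.6 upright, 1.2 = fully on (leans 0.6 rad to the green side), hard stops at both ends. Starts tripped, near the middle. Friction 0.08 N m, stays where left.
- trip_tip (a point): Centre of the orange 22 mm ball at the end of the cutout lever, 70 mm from its pivot.
- conveyor: Roller conveyor fixed to the bench, blue sides, 150 mm (its x) by 420 mm (its y), no raised edges, roller tops 70 mm above the bench. Origin under its centre at bench level. The rollers do not turn.
- tote: Blue open stock tote fixed to the bench, 230 (x) x 240 (y) x 60 mm tall outside, walls and floor 5 mm. Origin under its centre at bench level, z up.
- carton_1: Jammed filter carton (green or yellow), 55 (x) x 70 (y) x 50 (z) mm, 0.1 to 0.2 kg, lying on the conveyor; origin at its centre. May be absent.
- carton_2: Jammed filter carton (green or yellow), 55 (x) x 70 (y) x 50 (z) mm, 0.1 to 0.2 kg, lying on the conveyor; origin at its centre. May be absent.
- carton_3: Jammed filter carton (green or yellow), 55 (x) x 70 (y) x 50 (z) mm, 0.1 to 0.2 kg, lying on the conveyor; origin at its centre. May be absent.
- carton_4: Jammed filter carton (green or yellow), 55 (x) x 70 (y) x 50 (z) mm, 0.1 to 0.2 kg, lying on the conveyor; origin at its centre. May be absent.
- wrench: Steel wrench 150 mm long lying on the bench; origin at its underside. Bystander: leave alone.
- bearing: Steel bearing ring 48 mm across, 18 mm tall, on the bench; origin at its underside. Bystander: leave alone.
- spray: White spray can, 60 mm across, 190 mm tall; origin at its underside. Bystander: leave alone.
- oil: Black oil bottle with red cap, 76 mm across, 210 mm tall; origin at its underside. Bystander: leave alone.
- orange_box: Orange carton 70 x 100 x 70 mm tall; origin at its underside. Bystander: leave alone.
- jar: White jar with blue lid, 70 mm across, 80 mm tall; origin at its underside. Bystander: leave alone.

How it is judged:
By the outcome, as a careful person would: the job done as asked, in the order asked, and still so for the second after the job is handed in, with the robot touching nothing.
Of carton_1, carton_2, carton_3, carton_4 only 2 to 4 are there at a start; the rules pass over those that are not, and their reading is None.
At some moment in a run one of carton_1, carton_2, carton_3, carton_4 may be knocked a few centimetres aside while the robot is not near it.
Once in a run the grip may slacken for a moment while it holds something.
It also fails if it takes over 200 s, if anything falls off the work surface, if the arm or the gripper's body presses on something with over 40 N, if the wrist force passes 120 N, or if a joint passes its speed limit or range.

## Working session

There is one attempt and no reset: what is moved stays moved. The work goes in short steps, each a Python script; the robot and the scene stay as the last script left them, time stands still between calls to the robot, and variables do not carry over. Pictures are saved under pics/ and viewed, at most 16 in all, crops included, and the job is handed in when it is done.

```bash
ls; mkdir -p pics; cat > h.py <<'E'
import numpy as np, cv2
from rig import env, command_gripper, solver, viewer, close_job, nets, status
def K(p): return np.array([[p['fx'],0,p['cx']],[0,p['fy'],p['cy']],[0,0,1.]])
def ray(p,uv):
    n=cv2.undistortPoints(np.array([[uv]],float),K(p),np.array(p['D'],float))[0,0]
    T=np.array(p['extrinsics']); return T[:3,3],T[:3,:3]@np.array([n[0],n[1],1.])
def onz(p,uv,z):
    o,d=ray(p,uv); return o+d*(z-o[2])/d[2]
def proj(p,X):
    T=np.linalg.inv(np.array(p['extrinsics'])); X=np.atleast_2d(X).astype(float)
    r,_=cv2.Rodrigues(T[:3,:3]); return cv2.projectPoints(X,r,T[:3,3],K(p),np.array(p['D'],float))[0][:,0]
def tri(p1,u1,p2,u2):
    A=[];b=[]
    for p,u in((p1,u1),(p2,u2)):
        o,d=ray(p,u); d=d/np.linalg.norm(d); M=np.eye(3)-np.outer(d,d); A.append(M); b.append(M@o)
    return np.linalg.lstsq(np.vstack(A),np.hstack(b),rcond=None)[0]
def down(yaw):
    # tool z down; tool y (closing) at angle yaw in world
    y=np.array([np.cos(yaw),np.sin(yaw),0]); z=np.array([0,0,-1.]); return np.column_stack([np.cross(y,z),y,z])
E
python3 - <<'E'
from h import *
print(env.tips_ahead, status.current_time_s(), status.current_tcp_rot())
for n in("scene","top","wrist"):
    p=viewer.read_camera(n); cv2.imwrite(f"pics/{n}0.png",p['image']); print(n,np.round(p['extrinsics'],3).tolist(),p['fx'])
    if n!="wrist":
        for q in ["spindle_a","collar_a","screw_a","clamp_a","cutout","trip","trip_tip","conveyor","tote","carton_1","wrench","bearing","spray","oil","orange_box","jar"]:
            print(q,[(np.round(r['rect']).astype(int).tolist(),round(r['confidence'],2)) for r in nets.recognise(p,q)][:6])
E
```

```text
pics
0.008 0.0 [[-9.73279083e-01  2.29625245e-01 -2.70745301e-04]
 [ 2.29625364e-01  9.73277539e-01 -1.73915154e-03]
 [-1.35842778e-04 -1.75484981e-03 -9.99998451e-01]]
scene [[-0.455, 0.661, -0.597, 1.215], [0.891, 0.343, -0.298, 0.361], [0.008, -0.667, -0.745, 0.932], [0.0, 0.0, 0.0, 1.0]] 388.55110935925023
spindle_a [([265, 157, 294, 210], 0.8), ([322, 178, 348, 237], 0.57)]
collar_a [([329, 183, 348, 214], 0.86), ([272, 162, 295, 192], 0.76)]
screw_a [([272, 158, 291, 190], 0.84), ([330, 179, 351, 213], 0.64)]
clamp_a [([286, 166, 294, 177], 0.42)]
cutout [([168, 189, 203, 236], 0.9)]
trip [([180, 197, 185, 212], 0.43)]
trip_tip [([179, 191, 181, 209], 0.53), ([326, 246, 355, 278], 0.34), ([334, 184, 348, 198], 0.28)]
conveyor [([208, 205, 366, 310], 0.92)]
tote [([167, 133, 264, 206], 0.65)]
carton_1 [([323, 244, 354, 279], 0.97), ([284, 233, 322, 266], 0.94), ([254, 216, 288, 250], 0.59)]
wrench [([310, 185, 340, 208], 0.51)]
bearing [([263, 172, 278, 183], 0.61), ([267, 157, 293, 211], 0.41), ([323, 244, 355, 278], 0.15)]
spray [([387, 256, 432, 317], 0.84), ([273, 157, 293, 
[... 994 characters left out ...]
1, 175, 276, 202], 0.23)]
tote [([334, 226, 436, 319], 0.71), ([163, 159, 322, 223], 0.53)]
carton_1 [([206, 174, 236, 199], 0.9), ([160, 178, 197, 207], 0.74), ([240, 177, 275, 204], 0.6)]
wrench [([226, 276, 254, 329], 0.81)]
bearing [([310, 291, 328, 308], 0.73), ([204, 172, 237, 203], 0.24)]
spray [([81, 184, 133, 215], 0.96), ([412, 174, 448, 204], 0.29), ([334, 226, 436, 317], 0.2)]
oil [([86, 236, 136, 269], 0.71), ([164, 162, 322, 224], 0.34)]
orange_box [([261, 116, 304, 153], 0.7)]
jar [([412, 175, 453, 206], 0.61), ([262, 118, 308, 154], 0.2)]
wrist [[0.23, 0.934, 0.274, 0.079], [0.973, -0.221, -0.064, 0.651], [0.001, 0.282, -0.959, 0.374], [0.0, 0.0, 0.0, 1.0]] 306.06882558902817
```

```bash
python3 - <<'E'
import cv2
t=cv2.imread('pics/top0.png'); cv2.imwrite('pics/t1.png',cv2.resize(t[100:340,60:460],None,fx=2,fy=2,interpolation=2))
s=cv2.imread('pics/scene0.png'); cv2.imwrite('pics/s1.png',cv2.resize(s[120:320,120:380],None,fx=3,fy=3,interpolation=2))
E
```

```text
(no output)
```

View pics/t1.png

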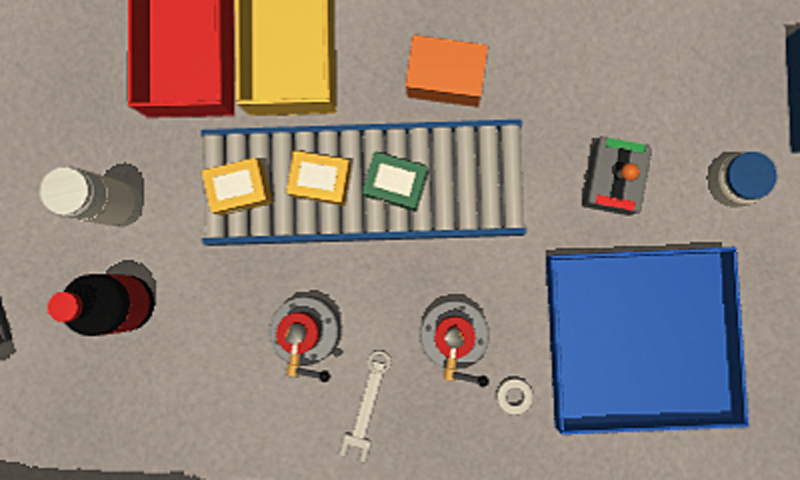

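View pics/s1.png

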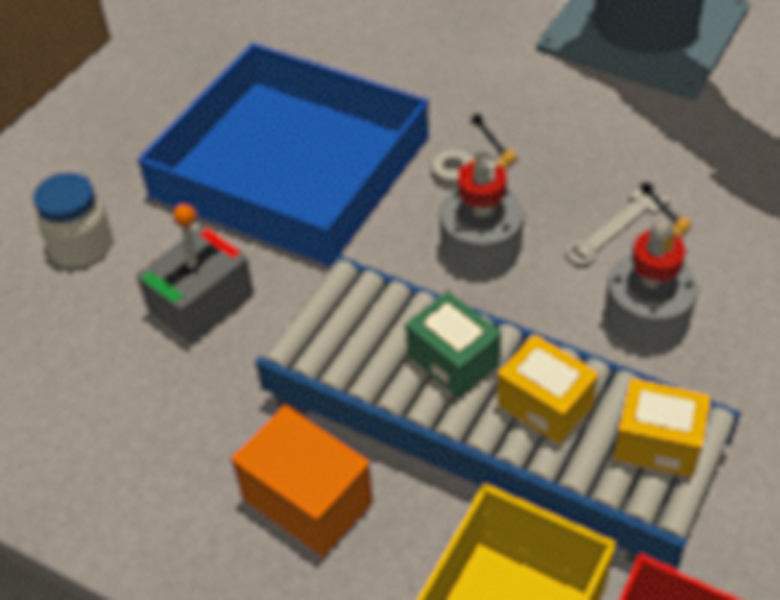

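```bash
python3 - <<'E'
from h import *
p=viewer.read_camera("top")
f=lambda u,v,z: np.round(onz(p,(u/2+60-.25,v/2+100-.25),z)[:2],4)
for n,u,v,z in [("red",616,203,.06),("green",626,147,.06),("ball",630,172,.125),
 ("shA",297,333,.128),("shB",453,338,.128),("scrA",292,371,.096),("ballA",325,376,.13),("scrB",450,375,.096),("ballB",484,381,.13),
 ("totTL",548,252,.06),("totTR",736,247,.06),("totBR",746,424,.06),("totBL",562,432,.06),
 ("c1",237,184,.12),("c2",318,177,.12),("c3",396,180,.12),("spray",64,190,.19),("oil",64,306,.21),("bear",514,396,.018),("jar",752,175,.08),
 ("cvTL",202,132,.07),("cvTR",521,122,.07),("cvBR",525,231,.07),("cvBL",203,240,.07),("unitA",306,327,.055),("unitB",455,330,.055),
 ("c3TL",374,153,.12),("c3TR",428,166,.12),("c3BR",417,209,.12),("c3BL",364,193,.12),("wr",378,358,0.005)]:
  print(n,f(u,v,z))
print(proj(p,[[0.149,.633,.239]]))
E
```

```text
red [ 0.6119 -0.2299]
green [ 0.6849 -0.2456]
ball [ 0.644  -0.2355]
shA [0.4562 0.1764]
shB [ 0.446 -0.013]
scrA [0.4077 0.1883]
ballA [0.4039 0.1428]
scrB [ 0.3984 -0.0086]
ballB [ 0.3938 -0.0492]
totTL [ 0.5501 -0.1397]
totTR [ 0.5512 -0.382 ]
totBR [ 0.3259 -0.3837]
totBL [ 0.32   -0.1501]
c1 [0.641 0.25 ]
c2 [0.6475 0.1495]
c3 [0.6415 0.0528]
spray [0.6301 0.4339]
oil [0.4966 0.4244]
bear [ 0.3613 -0.0936]
jar [ 0.6419 -0.3998]
cvTL [0.7161 0.3063]
cvTR [ 0.7195 -0.1087]
cvBR [ 0.5775 -0.1098]
cvBL [0.5754 0.3057]
unitA [0.4601 0.1765]
unitB [ 0.4519 -0.0168]
c3TL [0.6758 0.0795]
c3TR [0.658  0.0128]
c3BR [0.6048 0.0276]
c3BL [0.6262 0.0928]
wr [0.4142 0.0873]
[[-16.20704543 421.46437533]]
```

```bash
cat >> h.py <<'E'
CUT=np.array([.648,-.238]); CD=np.array([np.cos(-.21),np.sin(-.21)])
def at(c,o,z): return np.array([c[0]+o*CD[0],c[1]+o*CD[1],z])
E
python3 - <<'E'
from h import *
e=status.current_eef_pos(); env.servo_line([e[0],e[1],.40],speed=.3); T=status.current_time_s; print(T())
command_gripper(0.0)
env.movep(at(CUT,.06,.30),down(-.21)); print(T(),status.current_joint_pos())
env.servo_line(at(CUT,.06,.093),speed=.2)
print(env.servo_line(at(CUT,-.10,.093),speed=.06,contact_N=12)); e=status.current_eef_pos()
print(e,(e[:2]-CUT)@CD,status.current_wrist_force(),T())
env.servo_line(at(CUT,(e[:2]-CUT)@CD+.05,.093)); env.servo_line(at(CUT,.06,.30),speed=.3)
p=viewer.read_camera("wrist"); cv2.imwrite("pics/w_cut.png",p['image']); print(T())
# survey spindles
for n,xy in (("A",(.40,.17)),("B",(.40,-.015))):
    for dy in (0,):
        try: env.movep([xy[0]+.05,xy[1],.33],down(0)); 
        except env.Unreachable: print("unr",n); continue
        p=viewer.read_camera("wrist"); cv2.imwrite(f"pics/w{n}.png",p['image']); print(n,T(),np.round(p['extrinsics'],3).tolist(),proj(p,[[.457,.176,.128],[.448,-.014,.128]]))
E
python3 -c "
import cv2,numpy as np
cv2.imwrite('pics/m1.png',np.hstack([cv2.resize(cv2.imread('pics/w%s.png'%n),(400,300)) for n in ('A','B')]))"
```

```text
2.4833
6.9 [-0.15326825  0.8164383   0.8750864   1.18409542 -0.60465772  1.39575277
  0.44478248]
True
[ 0.64061235 -0.23659332  0.09448737] -0.00751858509336315 [ 2.49498871 -1.50483312  2.87129211] 9.425
10.8083
A 12.65 [[1.0, -0.002, 0.0, 0.45], [-0.002, -0.96, -0.281, 0.243], [0.001, 0.281, -0.96, 0.465], [0.0, 0.0, 0.0, 1.0]] [[281.87605454 181.36198586]
 [274.35093814 325.1482368 ]]
B 13.4667 [[1.0, -0.0, 0.0, 0.45], [-0.0, -0.96, -0.281, 0.059], [0.0, 0.281, -0.96, 0.465], [0.0, 0.0, 0.0, 1.0]] [[283.19083519  -3.28109196]
 [274.28560132 186.86609102]]
```

View pics/m1.png

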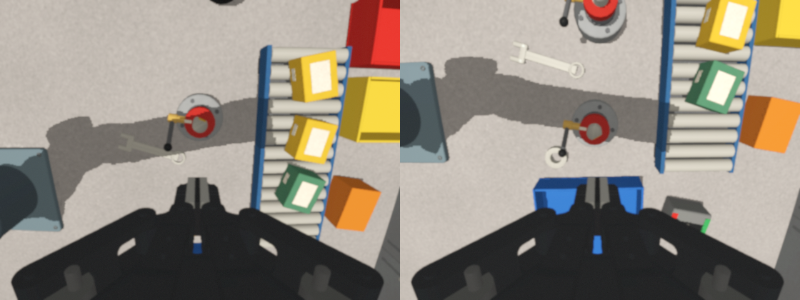

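View pics/w_cut.png

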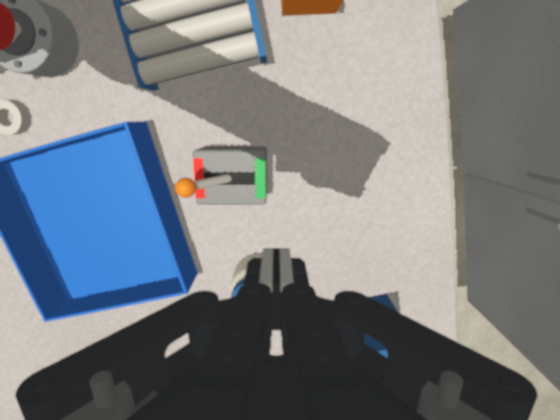

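```bash
python3 - <<'E'
from h import *
p=viewer.read_camera("top"); cv2.imwrite("pics/top2.png",p['image'])
W=[cv2.imread(f'pics/w{n}.png') for n in 'AB']; s=cv2.imread('pics/scene0.png');t=p['image']
L=[W[0][125:215,230:330],W[1][130:220,225:325],s[150:240,260:360],t[240:330,190:290]]
L=[cv2.resize(i,(400,300),interpolation=2) for i in L]
cv2.imwrite('pics/m2.png',np.vstack([np.hstack(L[:2]),np.hstack(L[2:])]))
E
```

```text
(no output)
```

View pics/m2.png

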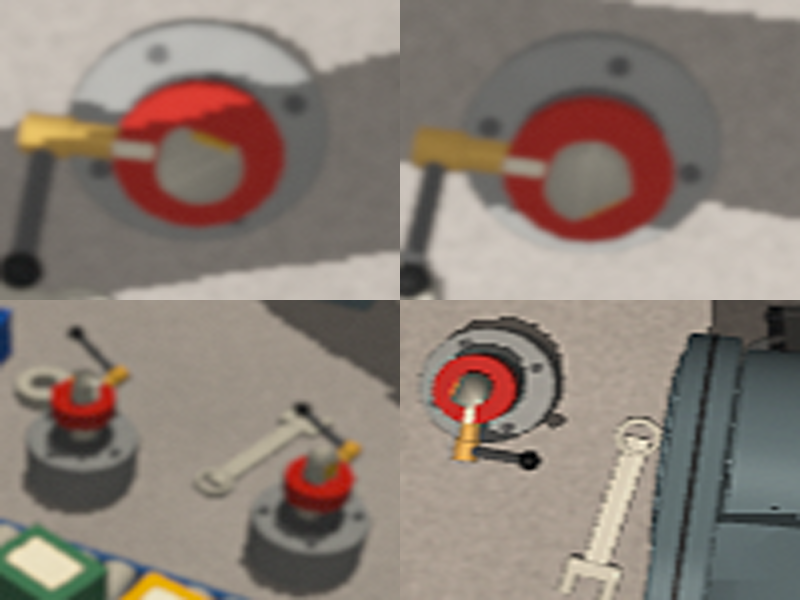

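```bash
cat >> h.py <<'E'
def rect(p,c,z,half=.035,s=300):
    # top-down metric image of plane z: right=+x, up=+y
    g=np.linspace(-half,half,s); X,Y=np.meshgrid(c[0]+g,c[1]-g)
    uv=proj(p,np.column_stack([X.ravel(),Y.ravel(),np.full(X.size,z)])).astype(np.float32)
    return cv2.remap(p['image'],uv[:,0].reshape(s,s),uv[:,1].reshape(s,s),cv2.INTER_CUBIC)
SA=np.array([.457,.176]); SB=np.array([.448,-.014])
T=status.current_time_s
E
python3 - <<'E'
from h import *
print(T()); rows=[]
for n,c in (("B",SB),("A",SA)):
    r=[]
    for dx in (-.035,.035):
        env.movep([c[0]+dx,c[1]-.045,.215],down(0))
        p=viewer.read_camera("wrist"); cv2.imwrite(f"pics/c{n}{dx}.png",p['image'])
        a=rect(p,c,.128); b=rect(p,c,.107)
        # collar ring: red mask centroid at z=.107 via outer circle
        hsv=cv2.cvtColor(b,cv2.COLOR_BGR2HSV); m=((hsv[...,0]<8)|(hsv[...,0]>172))&(hsv[...,1]>140)&(hsv[...,2]>50)
        cs=max(cv2.findContours(m.astype(np.uint8),0,1)[0],key=cv2.contourArea)
        (x,y),rad=cv2.minEnclosingCircle(cs); k=.07/300
        print(n,dx,T(),"centre107",c+[(x-150)*k,-(y-150)*k],rad*k)
        r+= [a,b] if dx>0 else [a]
    rows.append(np.hstack([cv2.resize(i,(260,260)) for i in r]))
cv2.imwrite("pics/m3.png",np.vstack(rows))
E
```

```text
13.5167
B -0.035 14.1417 centre107 [ 0.44421846 -0.01201806] 0.025654687754313153
B 0.035 14.575 centre107 [ 0.44543333 -0.0119    ] 0.026093743642171225
A -0.035 15.4417 centre107 [0.45375208 0.18392732] 0.02575833409627279
A 0.035 15.875 centre107 [0.45519703 0.18372241] 0.025784433492024743
```

View pics/m3.png

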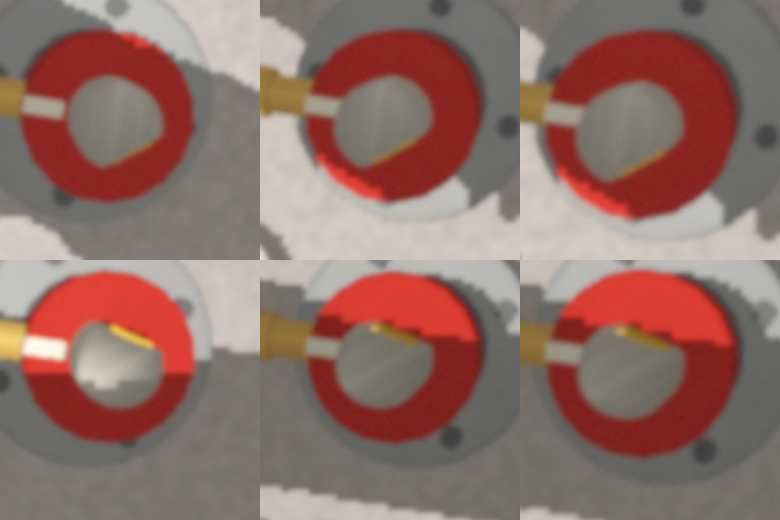

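```bash
sed -i 's/^SA=.*/SA=np.array([.4545,.1838]); SB=np.array([.4448,-.012])/' h.py; cat >> h.py <<'E'
def wrap(a): return (a+np.pi)%(2*np.pi)-np.pi
def turn(c,yaw0,d,z=.088):
    """grip collar at c with closing axis yaw0, turn by d (ccw+) about the vertical"""
    best=None
    for k in (0,np.pi):
        for w in (0,): 
            q=solver.solve_ik(np.array([*c,.22]),down(yaw0+k))
            if q is None: continue
            e=q[6]-d   # j7 about tool z (down): yaw up = j7 down
            print("opt",k,q[6],e)
            if max(abs(e),abs(q[6]))<2.7 and (best is None or max(abs(e),abs(q[6]))<best[0]): best=(max(abs(e),abs(q[6])),k)
    if best is None: print("no option"); return False
    R=down(yaw0+best[1]); command_gripper(.085)
    env.movep([*c,.22],R); env.servo_line([*c,z],speed=.1,contact_N=15); print("z",status.current_eef_pos(),T())
    command_gripper(.0); print("gap",status.current_finger_gap(),status.current_grasp_force(),status.current_wrist_force())
    q=np.array(status.current_joint_pos()); n=int(np.ceil(abs(d)/.3)); F=0
    for i in range(n):
        g=q.copy(); g[6]-=d*(i+1)/n; env.set_joints(g); F=max(F,np.linalg.norm(status.current_wrist_force()))
    print("maxF",F,status.current_ft_torque(),status.current_finger_gap(),T())
    R=status.current_tcp_rot(); print("dyaw",np.degrees(wrap(np.arctan2(R[1,1],R[0,1])-yaw0)))
    command_gripper(.085); env.servo_line([*c,.22],speed=.2); return True
E
python3 - <<'E'
from h import *
a,b=[solver.solve_ik(np.array([*SA,.22]),down(y)) for y in (1.3,1.5)]; print(np.round(b-a,3))
if b[6]<a[6]:
    turn(SA,np.radians(77.3),np.radians(-102.8))
E
```

```text
[ 0.04  -0.01  -0.052 -0.002  0.025 -0.004  0.175]
```

```bash
sed -i 's/e=q\[6\]-d .*/e=q[6]+d/; s/g\[6\]-=d/g[6]+=d/' h.py
python3 - <<'E'
from h import *
turn(SA,np.radians(77.3),np.radians(-102.8))
E
```

```text
opt 0 1.1363998167757243 -0.6577986542744465
opt 3.141592653589793 -1.5995790174443387 -3.3937774884945098
z [0.45490863 0.18398821 0.08849568] 19.0667
gap 0.0503475545685445 60.1747852563858 [-4.16132895 -7.98831654 12.64516076]
maxF 6.905396424806996 [ 0.91251949 -0.74340194 -0.08671336] 0.05044723917961123 21.8333
dyaw -102.62388227736119
```

```bash
cat >> h.py <<'E'
def look(n,c,al,tag,off=.045):
    """two views with the tool standing off opposite/along; measure flat and screw angles"""
    out=[];command_gripper(0)
    for dx in (-.03,.03):
        env.movep([c[0]+dx,c[1]-off,.215],down(0)); p=viewer.read_camera("wrist"); k=.07/600
        a=rect(p,c,.128,s=600); b=rect(p,c,.107,s=600)
        hsv=cv2.cvtColor(b,cv2.COLOR_BGR2HSV); m=((hsv[...,0]<8)|(hsv[...,0]>172))&(hsv[...,1]>140)&(hsv[...,2]>50)
        cs=max(cv2.findContours(m.astype(np.uint8),0,1)[0],key=cv2.contourArea); (x,y),r=cv2.minEnclosingCircle(cs)
        yy,xx=np.mgrid[:600,:600]; rr=np.hypot(xx-x,yy-y)*k
        w=(hsv[...,1]<70)&(hsv[...,2]>100)&(rr>.016)&(rr<.024)
        sa=np.degrees(np.arctan2(-(yy[w].mean()-y),xx[w].mean()-x)) if w.any() else None
        h2=cv2.cvtColor(a,cv2.COLOR_BGR2HSV); yl=((h2[...,0]>14)&(h2[...,0]<33)&(h2[...,1]>110)&(np.hypot(xx-x,yy-y)*k<.018)).astype(np.uint8)
        fa=None
        if yl.sum()>50:
            pts=np.argwhere(yl)[:,::-1].astype(np.float32); vx,vy,_,_=cv2.fitLine(pts,cv2.DIST_L2,0,.01,.01).ravel()
            nrm=np.array([-vy,vx]); nrm*=np.sign(nrm@(pts.mean(0)-[x,y])); fa=np.degrees(np.arctan2(-nrm[1],nrm[0]))
        print(n,dx,"centre",c+[(x-300)*k,-(y-300)*k],r*k,"screw",sa,"flat",fa,T()); out.append(np.hstack([a,b]))
    cv2.imwrite(f"pics/look{tag}.png",cv2.resize(np.vstack(out),(600,600)))
E
python3 - <<'E'
from h import *
turn(SB,np.radians(83),np.radians(123.5))
look("B",SB,0,"B1"); look("A",SA,0,"A1")
i=[cv2.imread(f"pics/look{n}1.png") for n in "BA"]; cv2.imwrite("pics/m4.png",cv2.resize(np.hstack(i),(800,400)))
E
```

```text
opt 0 1.4910749155004495 3.6465565417134465
opt 3.141592653589793 -1.3712708901464281 0.7842107360665689
z [ 0.4451748  -0.01195676  0.08840257] 25.5667
gap 0.050078407073110356 60.04936158657074 [-4.80594366 -8.2690996  13.11280963]
maxF 6.8232327835169935 [-0.94584845 -0.39691789  0.13568927] 0.04985930738277988 28.9167
dyaw -56.98110400844598
B -0.03 centre [ 0.44410973 -0.01223224] 0.025763542938232426 screw -61.668568427331735 flat -60.78425 31.3667
B 0.03 centre [ 0.44562242 -0.01210892] 0.025637135060628258 screw -92.02213594088596 flat -61.50816 31.7667
A -0.03 centre [0.45359882 0.18368216] 0.025634875996907554 screw 46.946637675553646 flat 65.65659 32.8583
A 0.03 centre [0.45494492 0.18388634] 0.025703924306233725 screw 92.1173814848299 flat 66.75038 33.2583
```

View pics/m4.png

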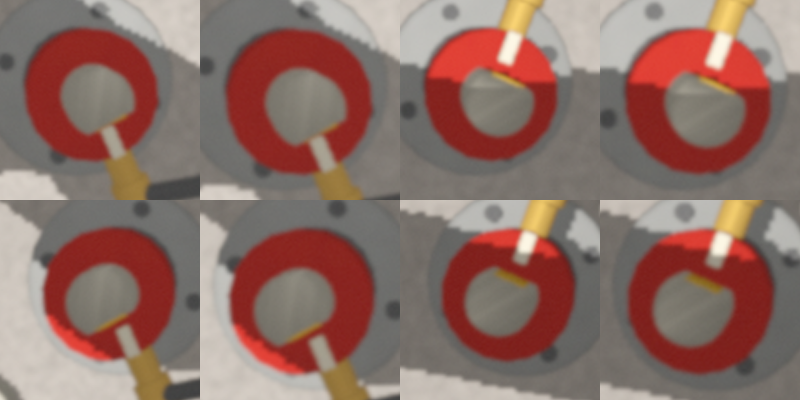

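```bash
cat >> h.py <<'E'
def look2(n,c,phi,tag):
    ph=np.radians(phi); nn=np.array([np.cos(ph),np.sin(ph)]); tt=np.array([-nn[1],nn[0]]); out=[]; res=[]
    for dt in (-.012,.012):
        xy=c-.02*nn+dt*tt; env.movep([*xy,.235],down(ph-np.pi/2)); p=viewer.read_camera("wrist"); k=.07/600
        a=rect(p,c,.128,s=600); b=rect(p,c,.107,s=600)
        if tag is None: continue
        hsv=cv2.cvtColor(b,cv2.COLOR_BGR2HSV); m=((hsv[...,0]<8)|(hsv[...,0]>172))&(hsv[...,1]>140)&(hsv[...,2]>50)
        cs=max(cv2.findContours(m.astype(np.uint8),0,1)[0],key=cv2.contourArea); (x,y),r=cv2.minEnclosingCircle(cs)
        yy,xx=np.mgrid[:600,:600]; rr=np.hypot(xx-x,yy-y)*k; an=np.degrees(wrap(np.arctan2(-(yy-y),xx-x)-ph))
        w=(hsv[...,1]<80)&(hsv[...,2]>70)&(rr>.018)&(rr<.024)&(abs(an)<28)
        sa=phi+an[w].mean()
        h2=cv2.cvtColor(a,cv2.COLOR_BGR2HSV); yl=((h2[...,0]>14)&(h2[...,0]<33)&(h2[...,1]>100)&(rr<.016)&(abs(an)<70)).astype(np.uint8)
        pts=np.argwhere(yl)[:,::-1].astype(np.float32); vx,vy,_,_=cv2.fitLine(pts,cv2.DIST_HUBER,0,.01,.01).ravel()
        nrm=np.array([-vy,vx]); nrm*=np.sign(nrm@np.array([nn[0],-nn[1]])); fa=np.degrees(np.arctan2(-nrm[1],nrm[0]))
        print(n,dt,"uv",proj(p,[*c,.12]).round(),"centre",c+[(x-300)*k,-(y-300)*k],r*k,"screw",sa,w.sum(),"flat",fa,yl.sum(),T())
        a[yl>0]=(255,0,0); b[w]=(0,255,0); out.append(np.hstack([a,b])); res.append((sa,fa))
    cv2.imwrite(f"pics/look{tag}.png",cv2.resize(np.vstack(out),(600,600))); return np.mean(res,0)
E
python3 - <<'E'
from h import *
for n,c,f in (("A",SA,66),("B",SB,-62)):
    try: print(look2(n,c,f,n+"2"))
    except env.Unreachable as e: print("unreach",n)
i=[cv2.imread(f"pics/look{n}2.png") for n in "AB"]; cv2.imwrite("pics/m5.png",cv2.resize(np.hstack([j for j in i if j is not None]),(800,400)))
E
```

```text
A -0.012 uv [[264. 185.]] centre [0.4552     0.18426667] 0.026055364481608077 screw 70.75074627424517 2198 flat 66.80368 3675 33.7917
A 0.012 uv [[293. 185.]] centre [0.45451591 0.18470905] 0.0260777219136556 screw 68.35010942826669 2098 flat 64.138054 3459 34.0917
[69.55042785 65.47086716]
B -0.012 uv [[262. 181.]] centre [ 0.44503736 -0.01416591] 0.025909141286214195 screw -65.27820900315344 2462 flat -59.698925 2985 35.8667
B 0.012 uv [[292. 181.]] centre [ 0.44520833 -0.01404167] 0.02624002914428711 screw -65.80226468162539 2574 flat -65.421135 3276 36.1667
[-65.54023684 -62.56002998]
```

View pics/m5.png

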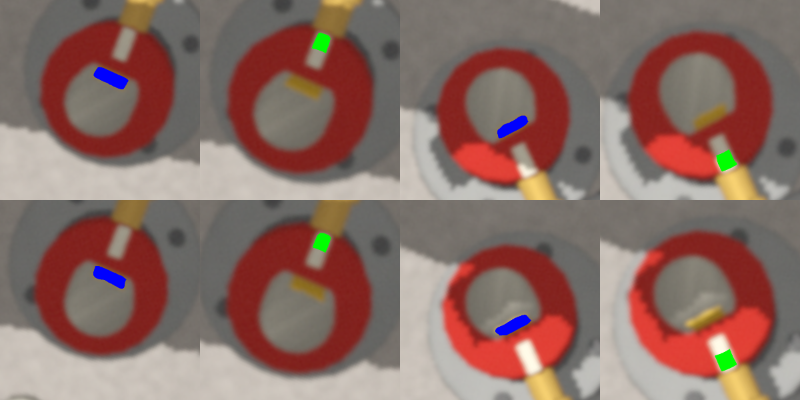

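```bash
cat >> h.py <<'E'
def brass(n,c,phi,dts=(-.012,.012),off=.03,tag=None):
    ph=np.radians(phi); nn=np.array([np.cos(ph),np.sin(ph)]); tt=np.array([-nn[1],nn[0]]); k=.14/700; res=[]; out=[]
    for dt in dts:
        xy=c-off*nn+dt*tt; env.movep([*xy,.24],down(ph-np.pi/2)); p=viewer.read_camera("wrist")
        b=rect(p,c,.107,half=.07,s=700); e=rect(p,c,.100,half=.07,s=700)
        hsv=cv2.cvtColor(b,cv2.COLOR_BGR2HSV); m=((hsv[...,0]<8)|(hsv[...,0]>172))&(hsv[...,1]>140)&(hsv[...,2]>50)
        cs=max(cv2.findContours(m.astype(np.uint8),0,1)[0],key=cv2.contourArea); (x,y),r=cv2.minEnclosingCircle(cs)
        yy,xx=np.mgrid[:700,:700]; rr=np.hypot(xx-x,yy-y)*k; an=np.degrees(wrap(np.arctan2(-(yy-y),xx-x)-ph))
        h=cv2.cvtColor(e,cv2.COLOR_BGR2HSV); w=(h[...,0]>12)&(h[...,0]<32)&(h[...,1]>100)&(rr>.034)&(rr<.06)&(abs(an)<25)
        s1=phi+np.degrees(np.arctan2((rr*np.sin(np.radians(an)))[w].mean(),(rr*np.cos(np.radians(an)))[w].mean()))
        pts=np.argwhere(w)[:,::-1].astype(np.float32); vx,vy,_,_=cv2.fitLine(pts,cv2.DIST_HUBER,0,.01,.01).ravel()
        s2=phi+(np.degrees(np.arctan2(-vy,vx))-phi+90)%180-90
        print(n,dt,"brass",round(s1,1),"axis",round(s2,1),w.sum(),r*k,T()); res.append(s1); e[w]=(0,255,0); cv2.circle(b,(int(x),int(y)),int(r),(255,0,0),2); out.append(np.hstack([b,e]))
    if tag: cv2.imwrite(f"pics/{tag}.png",cv2.resize(np.vstack(out),(600,600)))
    return np.mean(res)
E
python3 - <<'E'
from h import *
print(brass("B",SB,-62,tag="bB")); print(brass("A",SA,66,tag="bA"))
cv2.imwrite("pics/m6.png",cv2.resize(np.hstack([cv2.imread(f"pics/b{n}.png") for n in "AB"]),(800,400)))
E
```

```text
B -0.012 brass -66.6 axis -74.1 5793 0.025646157836914065 36.4667
B 0.012 brass -66.7 axis -81.9 5564 0.025740249633789063 36.7667
-66.62217157481447
A -0.012 brass 68.7 axis 67.4 5988 0.0257870849609375 38.3417
A 0.012 brass 68.0 axis 56.5 5972 0.025696606445312502 38.6417
68.34147066030297
```

View pics/m6.png

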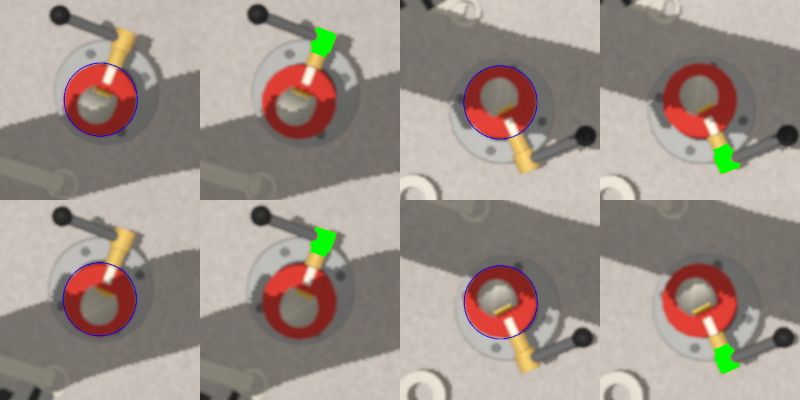

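```bash
cat >> h.py <<'E'
def press(c,phi):
    ph=np.radians(phi); n=np.array([np.cos(ph),np.sin(ph)]); t=np.array([-n[1],n[0]]); xy=c+.046*n+.044*t
    command_gripper(0)
    for k in (0,np.pi):
        try: env.movep([*xy,.20],down(ph+k)); break
        except env.Unreachable: print("unr",k)
    else: return
    env.servo_line([*xy,.155],speed=.15)
    for N in (15,25):
        hit=env.servo_line([*xy,.07],speed=.05,contact_N=N); print("press",hit,status.current_eef_pos(),status.current_wrist_force(),T())
        if N==15: env.servo_line([*xy,status.current_eef_pos()[2]+.004],speed=.05)
    env.servo_line([*xy,.22],speed=.2)
E
python3 - <<'E'
from h import *
turn(SA,np.radians(69.5-90),np.radians(-4)); print(look2("A",SA,65.5,"A3"))
turn(SB,np.radians(-65.5+90),np.radians(3.4)); print(look2("B",SB,-62,"B3"))
E
```

```text
opt 0 -0.6197568560796762 -0.6895700261594494
opt 3.141592653589793 1.8412733367833451 1.7714601667035719
z [0.45491241 0.18397303 0.08850124] 41.1667
gap 0.050534412432479775 61.230000257492065 [ 0.30080579 -1.98647483  7.98317694]
maxF 1.314545043479158 [-0.21013851 -0.19770596 -0.16582418] 0.0501801901592298 41.8333
dyaw -3.9403331213837607
A -0.012 uv [[262. 184.]] centre [0.45503953 0.1843952 ] 0.026053618113199874 screw 66.02361451005419 2583 flat 70.91919 3165 43.3833
A 0.012 uv [[295. 186.]] centre [0.45452382 0.1846288 ] 0.026120227559407554 screw 64.27539633543819 2104 flat 60.95278 3563 43.6833
[65.14950542 65.93598557]
opt 0 0.514612943178617 0.5739541377464242
opt 3.141592653589793 -2.3457148599036928 -2.2863736653358857
z [ 0.44522999 -0.0119574   0.08844359] 46.4917
gap 0.050241271937356606 60.44565260410309 [-4.37607086 -0.97446867 10.98332816]
maxF 3.550307343747246 [-0.13276678  0.28786784  0.09379604] 0.050344149813433575 47.1583
dyaw 3.2993133072636724
B -0.012 uv [[262. 181.]] centre [ 0.44523758 -0.01421018] 0.025941268412272137 screw -62.03555332304679 2206 flat -60.388874 3409 50.9333
B 0.012 uv [[292. 181.]] centre [ 0.44595373 -0.01375667] 0.025941020965576173 screw -64.34435094881108 2601 flat -65.535706 3159 51.2333
[-63.18995214 -62.96228981]
```

```bash
python3 - <<'E'
from h import *
press(SB,-63); press(SA,65.5)
env.movep([.42,.09,.38],down(0)); p=viewer.read_camera("wrist"); cv2.imwrite("pics/w7.png",p['image'])
s=viewer.read_camera("scene")['image']; cv2.imwrite("pics/s7.png",s)
w=cv2.resize(p['image'],(560,420)); cv2.imwrite("pics/m7.png",np.vstack([cv2.resize(w[60:330,130:430],(600,300)*1),cv2.resize(s[150:250,250:370],(600,300),interpolation=2)]))
print(T())
E
```

```text
press True [ 0.50420079 -0.03337928  0.09544816] [-5.67688821  1.33582765 22.8119568 ] 54.9167
press True [ 0.50429747 -0.03308829  0.09505654] [-6.76362614  1.73580096 27.53996707] 55.4583
press True [0.43550584 0.24419627 0.09554817] [-0.58721941 -1.81217814 20.11909129] 59.3333
press True [0.4361968  0.24437773 0.0951879 ] [-1.66713982 -2.90003296 21.78110695] 59.8833
61.65
```

View pics/m7.png

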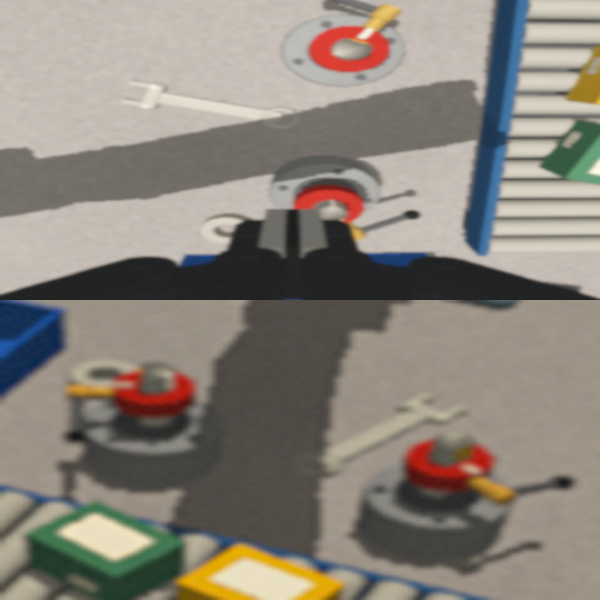

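```bash
cat >> h.py <<'E'
def cartons(p,z=.12,c=(.645,.10),half=.25,lab=None):
    """poses of carton tops (label holes) on plane z: list of (x,y,long-axis angle, label size)"""
    s=1000; k=2*half/(s-1); im=rect(p,c,z,half=half,s=s); h=cv2.cvtColor(im,cv2.COLOR_BGR2HSV)
    m=((h[...,0]>18)&(h[...,0]<95)&(h[...,1]>90)&(h[...,2]>40)).astype(np.uint8)
    cs,hi=cv2.findContours(m,cv2.RETR_CCOMP,cv2.CHAIN_APPROX_NONE); out=[]
    for i,ct in enumerate(cs):
        if hi[0][i][3]<0: continue
        (x,y),(w,g),a=cv2.minAreaRect(ct); w*=k; g*=k
        if min(w,g)<.018 or max(w,g)>.06: continue
        bx=cv2.boxPoints(((x,y),(w,g),a)); e=bx[1]-bx[0]; f=bx[2]-bx[1]; e=e if np.hypot(*e)>np.hypot(*f) else f
        out.append((c[0]-half+x*k,c[1]+half-y*k,np.arctan2(-e[1],e[0]),max(w,g),min(w,g)))
    return out,im
E
python3 - <<'E'
from h import *
env.movep([.60,.11,.40],down(0)); p=viewer.read_camera("wrist")
o,im=cartons(p); print(np.round(o,4).tolist())
env.movep([.437,-.30,.40],down(0)); p=viewer.read_camera("wrist"); cv2.imwrite("pics/wt.png",p['image'])
c=(.437,-.264); r=rect(p,c,.06,half=.17,s=680); h=cv2.cvtColor(r,cv2.COLOR_BGR2HSV)
m=((h[...,0]>100)&(h[...,0]<125)&(h[...,1]>120)).astype(np.uint8); ct=max(cv2.findContours(m,0,1)[0],key=cv2.contourArea)
q=cv2.minAreaRect(ct); b=cv2.boxPoints(q); k=.34/679; print("tote",[(c[0]-.17+x*k,c[1]+.17-y*k) for x,y in b],q[1][0]*k,q[1][1]*k,q[2]); cv2.drawContours(r,[b.astype(int)],0,(0,255,0),1)
cv2.imwrite("pics/m8.png",np.hstack([cv2.resize(im,(400,400)),cv2.resize(r,(400,400))])); print(T())
E
```

```text
[[0.6419, 0.0566, 1.2494, 0.0527, 0.0393], [0.6485, 0.1521, 1.3731, 0.0466, 0.0323], [0.6793, 0.223, -1.5216, 0.0471, 0.032]]
tote [(np.float32(0.317403), np.float32(-0.14654705)), (np.float32(0.54405123), np.float32(-0.14139597)), (np.float32(0.5494303), np.float32(-0.3780765)), (np.float32(0.32278207), np.float32(-0.3832276))] 0.2367416584087928 0.2267067596031043 88.69805145263672
64.125
```

View pics/m8.png

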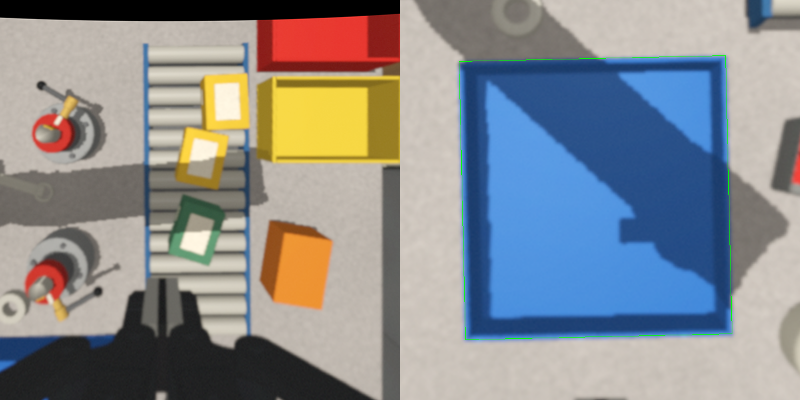

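```bash
cat >> h.py <<'E'
TO=np.array([.4334,-.2623]); TY=np.radians(1.3)
def slot(x,y): return TO+np.array([x*np.cos(TY)-y*np.sin(TY),x*np.sin(TY)+y*np.cos(TY)])
def pick(guess,sl,long_grip=False):
    command_gripper(.085); env.movep([guess[0],guess[1]-.07,.32],down(0)); p=viewer.read_camera("wrist")
    o,im=cartons(p,c=guess,half=.2); cv2.imwrite(f"pics/pk{T():.0f}.png",im)
    o=[i for i in o if np.hypot(i[0]-guess[0],i[1]-guess[1])<.06]
    if not o: print("not seen"); return False
    b=min(o,key=lambda i:np.hypot(i[0]-guess[0],i[1]-guess[1])); print("carton",np.round(b,4))
    xy=b[:2]; yaw=b[2] if long_grip else b[2]-np.pi/2; yaw=(yaw+np.pi/2)%np.pi-np.pi/2   # (-90,90]
    if long_grip: yaw=yaw%np.pi
    py=TY+(np.pi/2 if long_grip else 0)
    env.movep([*xy,.22],down(yaw))
    if env.servo_line([*xy,.087],speed=.12,contact_N=12): print("CONTACT",status.current_eef_pos()); env.servo_line([*xy,.22]); return False
    command_gripper(0); print("gap",status.current_finger_gap(),status.current_grasp_force(),status.current_wrist_force())
    env.servo_line([*xy,.24],speed=.15); print("lift gap",status.current_finger_gap(),T())
    env.movep([*sl,.24],down(py)); g=status.current_finger_gap(); print("over gap",g)
    if g<.045: print("LOST"); return False
    hit=env.servo_line([*sl,.024],speed=.1,contact_N=8); print("down",hit,status.current_eef_pos()[2],status.current_finger_gap())
    command_gripper(min(status.current_finger_gap()+.014,.085)); env.servo_line([*sl,.24],speed=.25); print(T()); return True
E
python3 - <<'E'
from h import *
print(pick((.642,.057),slot(.045,.06)))
E
```

```text
carton [0.6419 0.0572 1.2554 0.0513 0.0375]
gap 0.0544744189022589 64.13589119911194 [0.01439159 0.24870511 5.90776906]
lift gap 0.0541780870128595 69.6917
over gap 0.05449011322902384
down False 0.024345533158332745 0.05483921695818278
74.4833
True
```

```bash
python3 - <<'E'
from h import *
if pick((.6485,.152),slot(.045,-.06)): print(pick((.679,.223),slot(-.055,0),True))
s=viewer.read_camera("top")['image']; env.movep([.437,-.33,.42],down(0)); w=viewer.read_camera("wrist")['image']
cv2.imwrite("pics/m9.png",np.hstack([cv2.resize(s[100:340,60:460],(400,300)),cv2.resize(w,(400,300))]))
E
```

```text
carton [0.6484 0.152  1.368  0.0464 0.0317]
gap 0.05432589023232815 64.2931616306305 [-0.92241858 -0.58070906  4.68582631]
lift gap 0.05472718567315537 79.5083
over gap 0.054418060865932386
down False 0.024389883975617203 0.05420812158991313
84.95
carton [ 0.6791  0.2231 -1.5352  0.0464  0.0319]
gap 0.06939635105863658 69.86253261566162 [ 0.11378272 -0.1620663   6.90420809]
lift gap 0.06976609448245193 91.1417
over gap 0.06931762652342051
down False 0.02429307704725491 0.0692384221643158
96.825
True
```

View pics/m9.png

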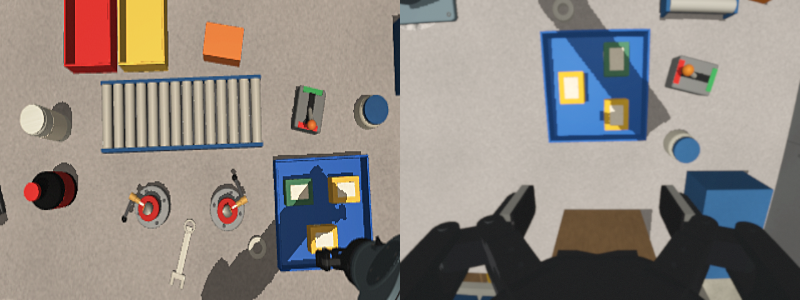

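```bash
python3 - <<'E'
from h import *
print(look2("A",SA,65.5,"A5")); print(look2("B",SB,-62,"B5"))
command_gripper(0)
env.movep(at(CUT,-.085,.25),down(-.21)); env.servo_line(at(CUT,-.085,.093),speed=.15)
print(env.servo_line(at(CUT,.10,.093),speed=.06,contact_N=15)); e=status.current_eef_pos()
print(e,(e[:2]-CUT)@CD,status.current_wrist_force(),T())
env.servo_line(at(CUT,(e[:2]-CUT)@CD-.05,.093)); env.servo_line(at(CUT,-.07,.30),speed=.3)
p=viewer.read_camera("wrist"); L=[p['image']]
env.movep([.45,.05,.42],down(0)); 
q=viewer.read_camera("scene"); L.append(q['image']); print(T())
b=at(CUT,.0395,.113); print(proj(p,b),proj(q,b))
cv2.imwrite("pics/m10.png",np.hstack([cv2.resize(L[0],(400,300)),cv2.resize(L[1][140:290,140:340],(400,300),interpolation=2)]))
E
```

```text
A -0.012 uv [[262. 185.]] centre [0.45497849 0.18441199] 0.026083044687906905 screw 60.22645641007978 2142 flat 69.12908 3077 100.1833
A 0.012 uv [[293. 185.]] centre [0.45455833 0.18461667] 0.02615189361572266 screw 58.89117564084716 2179 flat 63.38802 3513 100.4833
[59.55881603 66.25855064]
B -0.012 uv [[262. 181.]] centre [ 0.44509736 -0.01417217] 0.02592455240885417 screw -63.626998153383326 2158 flat -59.519974 2797 102.225
B 0.012 uv [[292. 181.]] centre [ 0.44577564 -0.01386691] 0.025951534779866538 screw -65.74585956400576 2614 flat -67.05572 3147 102.525
[-64.68642886 -63.28784561]
True
[ 0.59225356 -0.22623398  0.09336195] -0.056974488963852536 [-4.0070247   2.33189268  8.44931216] 107.7583
110.4167
[[380.62320625 191.0495922 ]] [[169.33047107 202.91337616]]
```

View pics/m10.png

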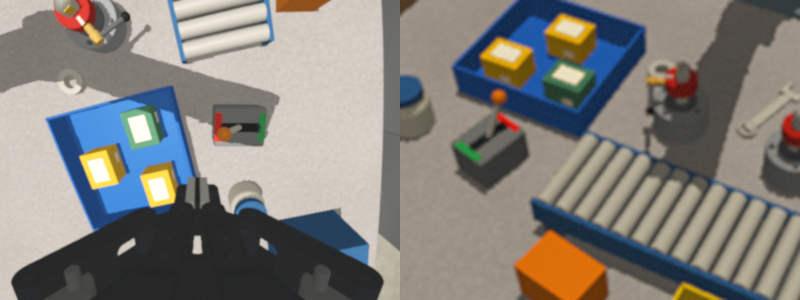

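```bash
cat >> h.py <<'E'
def frame(c,phi):
    ph=np.radians(phi); n=np.array([np.cos(ph),np.sin(ph)]); return ph,n,np.array([-n[1],n[0]])
def arcp(c,phi,th,dz): 
    ph,n,t=frame(c,phi); return np.array([*(c+.046*n+.052*np.cos(th)*t),.096+.052*np.sin(th)+dz])
def slacken(c,phi):
    ph,n,t=frame(c,phi); a=arcp(c,phi,-.25,-.008); env.movep([*a[:2],.2],down(ph)); command_gripper(.036)
    print(env.servo_line(a,speed=.1,contact_N=15)); command_gripper(0); print("gap",status.current_finger_gap())
    for th in np.linspace(-.1,.72,6): env.servo_line(arcp(c,phi,th,-.008),speed=.08)
    print(status.current_wrist_force(),T()); command_gripper(.04); e=status.current_eef_pos(); env.servo_line([e[0],e[1],.22],speed=.2)
def press2(c,phi):
    command_gripper(0); ph,n,t=frame(c,phi); a=arcp(c,phi,.72,.018); env.movep([*a[:2],.2],down(ph)); env.servo_line(a,speed=.1)
    for th in np.linspace(.6,-.12,6): env.servo_line(arcp(c,phi,th,.012),speed=.06)
    e=arcp(c,phi,-.25,.015); e[2]=.08
    print("press",env.servo_line(e,speed=.04,contact_N=15),status.current_eef_pos(),status.current_wrist_force(),T())
    e=status.current_eef_pos(); env.servo_line([e[0],e[1],.22],speed=.2)
E
python3 - <<'E'
from h import *
def cutlook(n):
    env.movep(at(CUT,.06,.30),down(-.21)); p=viewer.read_camera("wrist"); h=cv2.cvtColor(p['image'],cv2.COLOR_BGR2HSV)[100:260,130:330]
    m=(h[...,0]>8)&(h[...,0]<16)&(h[...,1]>170); v,u=np.argwhere(m).mean(0)+[100,130]; b=onz(p,(u,v),.113); print(n,(u,v),m.sum(),(b[:2]-CUT)@CD,T())
h=cv2.cvtColor(cv2.imread("pics/w_cut.png"),cv2.COLOR_BGR2HSV)[100:260,130:330]; m=(h[...,0]>8)&(h[...,0]<16)&(h[...,1]>170); print(np.argwhere(m).mean(0)+[100,130],m.sum())
cutlook("now")
env.servo_line(at(CUT,.05,.093),speed=.2)
print(env.servo_line(at(CUT,-.10,.093),speed=.04,contact_N=25)); e=status.current_eef_pos(); print((e[:2]-CUT)@CD,status.current_wrist_force())
env.servo_line(at(CUT,.05,.093)); env.servo_line(at(CUT,.06,.30),speed=.3)
cutlook("after")
E
```

```text
[186.30625 186.81875] 160
now (np.float64(191.11656441717793), np.float64(187.38650306748468)) 163 -0.03218154069521411 111.9917
True
-0.009560174779795738 [ 1.07083906 -0.53111441  3.29577656]
after (np.float64(186.90506329113924), np.float64(186.28481012658227)) 158 -0.0375707566624499 116.7833
```

```bash
python3 - <<'E'
from h import *
slacken(SA,59.6); r=look2("A",SA,62,"A6"); print(r)
q=66-r[0]; print("corr",q)
if abs(q)<25: turn(SA,np.radians(r[0]-90),np.radians(q)); print(look2("A",SA,65.5,"A7"))
s=viewer.read_camera("scene")['image']; cv2.imwrite("pics/m11.png",cv2.resize(s[150:250,250:370],(600,500),interpolation=2))
E
```

```text
False
gap 0.010280546069111997
[-0.30443388 -4.48873043 -2.25283129] 122.6
A -0.012 uv [[264. 185.]] centre [0.45504904 0.18438645] 0.02606764068603516 screw 56.65686917643403 2608 flat 67.72185 3016 124.8333
A 0.012 uv [[294. 186.]] centre [0.45440102 0.18465442] 0.02613448689778646 screw 54.62125817125073 2225 flat 64.126114 3129 125.1333
[55.63906367 65.92398071]
corr 10.36093632615762
opt 0 -0.74811858230148 -0.5672861298205444
opt 3.141592653589793 2.1257335129193726 2.306565965400308
z [0.45488878 0.18401482 0.08848801] 127.3667
gap 0.050831428608719344 61.03121101856232 [ 1.00011797 -2.46716942  8.50138341]
maxF 3.9105272314240795 [-0.00644233  0.32207219  0.11519506] 0.05045897882906019 128.075
dyaw 10.11609494174632
A -0.012 uv [[262. 184.]] centre [0.4552     0.18420833] 0.0260674430847168 screw 68.2461682285117 2637 flat 67.70413 3345 129.625
A 0.012 uv [[295. 186.]] centre [0.45432292 0.18466601] 0.026094701385498048 screw 65.36135702369769 2171 flat 64.33641 3228 129.925
[66.80376263 66.0202713 ]
```

View pics/m11.png

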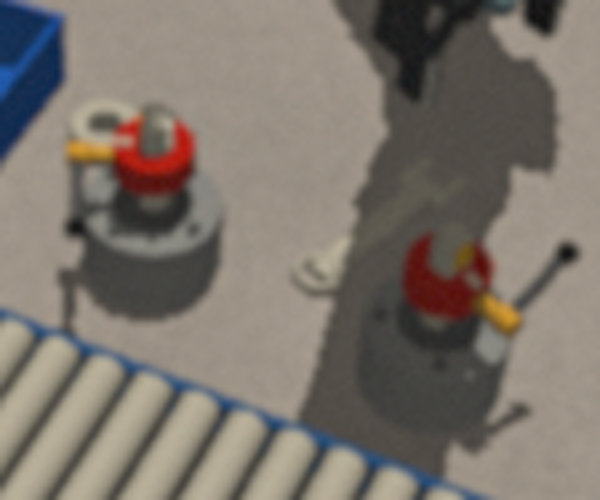

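```bash
python3 - <<'E'
from h import *
press2(SA,66); print(look2("A",SA,65.5,"A8"))
s=viewer.read_camera("scene")['image']; cv2.imwrite("pics/m12.png",cv2.resize(s[150:250,250:370],(600,500),interpolation=2))
E
```

```text
press True [0.42839285 0.24735098 0.09523211] [-1.73613158 -0.14139003 20.10398755] 134.675
A -0.012 uv [[264. 186.]] centre [0.45502611 0.18432611] 0.02607351175944011 screw 65.07117168198089 2579 flat 67.29149 3294 136.65
A 0.012 uv [[294. 186.]] centre [0.45444063 0.18466461] 0.02608029251098633 screw 62.95778800238735 2225 flat 65.312874 3316 136.95
[64.01447984 66.30218124]
```

View pics/m12.png

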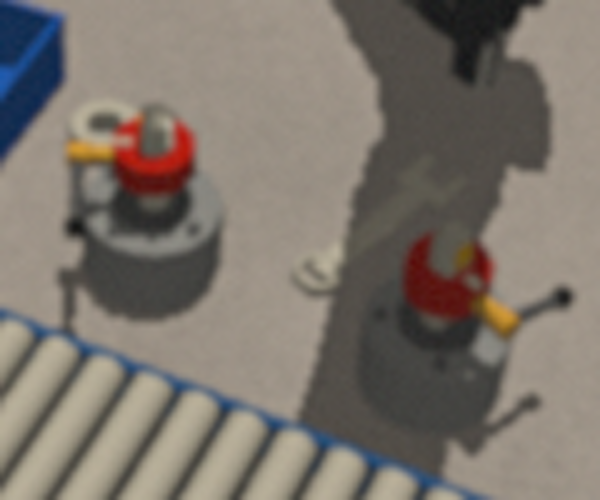

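```bash
python3 - <<'E'
from h import *
q=viewer.read_camera("scene")
for th in (-.25,-.15): print(th,proj(q,arcp(SA,64,th,0)).round(1),proj(q,arcp(SB,-64,th,0)).round(1))
command_gripper(0); env.movep(at(CUT,-.085,.25),down(-.21)); env.servo_line(at(CUT,-.085,.093),speed=.15)
for i in range(4):
    hit=env.servo_line(at(CUT,.10,.093),speed=.04,contact_N=25); e=status.current_eef_pos(); o=(e[:2]-CUT)@CD
    print(hit,o,status.current_wrist_force(),T())
    if o>-.005: break
env.servo_line(at(CUT,o-.05,.093)); env.servo_line(at(CUT,-.085,.30),speed=.3)
env.movep(at(CUT,.0,.33),down(-.21)); p=viewer.read_camera("wrist"); h=cv2.cvtColor(p['image'],cv2.COLOR_BGR2HSV)[60:280,130:450]
m=((h[...,0]>8)&(h[...,0]<16)&(h[...,1]>170)).astype(np.uint8); n,l,st,ce=cv2.connectedComponentsWithStats(m)
for i in range(1,n):
    if st[i,4]>20: b=onz(p,ce[i]+[130,60],.113); print(st[i,4],(b[:2]-CUT)@CD,b)
cv2.imwrite("pics/m13.png",p['image']); print(T())
E
```

```text
-0.25 [[362.4 209.6]] [[265.3 195.5]]
-0.15 [[362.9 208.3]] [[265.2 194.6]]
True -0.05679177161513322 [-3.8032699   1.84016284  8.0929046 ] 141.4833
True -0.0552000076717879 [-3.80909622  2.07514411  9.37305318] 142.225
True -0.053291885873864416 [-3.32560781  1.8059491   8.7091448 ] 142.9583
True -0.05044721594683644 [-2.23717614  1.54973023  8.65864233] 143.7083
158 -0.02662275516962798 [ 0.62290558 -0.2280238   0.113     ]
145.525
```

View pics/m13.png

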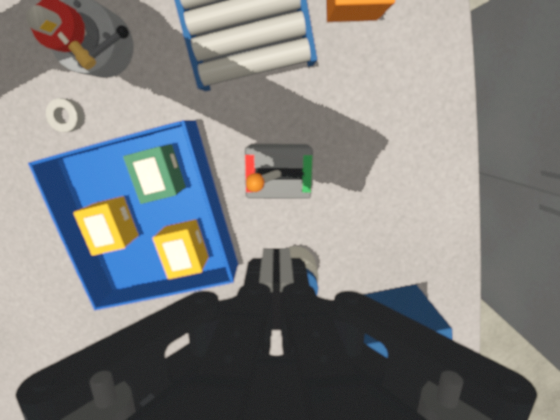

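```bash
python3 - <<'E'
from h import *
env.movep(at(CUT,-.085,.25),down(-.21)); env.servo_line(at(CUT,-.085,.093),speed=.15)
for t in np.arange(-.05,-.009,.01):
    env.servo_line(at(CUT,t,.093),speed=.04); f=status.current_wrist_force(); print(round(t,3),np.round(f,1))
    if np.hypot(f[0],f[1])>25: break
po=-1
for i in range(6):
    hit=env.servo_line(at(CUT,.05,.093),speed=.04,contact_N=20); e=status.current_eef_pos(); o=(e[:2]-CUT)@CD
    print(hit,o,np.round(status.current_wrist_force(),1),T())
    if o-po<.0008: break
    po=o
env.servo_line(at(CUT,o-.05,.093)); env.servo_line(at(CUT,-.085,.30),speed=.3)
env.movep(at(CUT,.0,.33),down(-.21)); p=viewer.read_camera("wrist"); h=cv2.cvtColor(p['image'],cv2.COLOR_BGR2HSV)[60:280,130:450]
m=((h[...,0]>8)&(h[...,0]<16)&(h[...,1]>170)).astype(np.uint8); n,l,st,ce=cv2.connectedComponentsWithStats(m)
for i in range(1,n):
    if st[i,4]>20: b=onz(p,ce[i]+[130,60],.113); print(st[i,4],(b[:2]-CUT)@CD,b)
print(T())
E
```

```text
-0.05 [-6.1  3.5 17.6]
-0.04 [-3.7  5.1 28.8]
-0.03 [-0.2  3.8 30.1]
-0.02 [ 4.1  2.9 24.8]
-0.01 [ 1.7  0.5 12.8]
True 0.009342838319817574 [-5.6  2.3  9.5] 150.6583
True 0.009319874926042948 [-4.6  2.5  9.7] 151.0417
208 0.039781256018293326 [ 0.68782118 -0.24200516  0.113     ]
152.8833
```

```bash
python3 - <<'E'
from h import *
env.movep([.5,-.1,.42],down(0)); env.wait(.5); print(close_job(),T())
E
```

```text
the job is handed in; nothing more can be done
the job is handed in; nothing more can be done
```

The job is handed in at about 154 s: cutout off first, all three cartons flat in the tote, both collars within about 2° of their flats and clamped to the stop, cutout then thrown fully on; along the way collar A slipped about 6° on its first tightening and was redone, and an early throw nudged the cutout lever slightly off its off stop, so I pushed it back off before redoing the collar.

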